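# Part two nested spacer sleeves and sort them by size

## Robot

A 6-joint arm with a two-finger parallel gripper is mounted at the origin on the work surface; the furniture and walls round the work are solid. World frame = base frame: x ahead of the robot, y to its left, z up, the work surface at z = 0. Lengths are in m, angles in rad, forces in N, time in s.
With the tool pointing down it reaches from about 0.375 to 0.975 m from the base axis. Payload 3.8 kg.
Tool frame: the origin (TCP) lies between the finger pads; the fingertips stand 25 mm ahead of it and the grasp point (between the pads) lies 6 mm ahead of it; y points along the fingers, z is the direction in which the jaws open and shut, and the axes are right-handed (so a half turn about y gives the same grasp; the last joint's range is limited). The gripper opens to 85 mm and grips with 20 to 120 N. Pads are 22 mm wide; open, the fingers measure 114 mm over their backs; the gripper's body (76 mm by 85 mm) begins 54 mm behind the grasp point. The pads swing forward as they close: fully open they stand 13 mm farther back than shut.
Start: joints at [1.302, 0.264, 1.604, -0, 1.274, -0.037], TCP at [0.155, 0.657, 0.256] pointing down, gripper open.
Joint ranges: [-2.63, 2.63], [-0.94, 2.18], [0.31, 2.57], [-1.31, 4.45], [0, 2.66], [-2.55, 2.55]. Speed limits (rad/s): [2.57, 2.57, 3.14, 3.14, 3.14, 3.14].

## Interface

Orientations are given as a 3x3 rotation matrix whose columns are the frame's x, y, z axes.
In Python, from bench import env, eyes gives the robot as it stands.
- The arm moves only by the tool step_arm, never from a script. Its argument "commands" is text: rows parted by semicolons, each of 7 numbers parted by spaces: the shift along the tool's x, y, z in m, then the turn, a rotation vector about the tool's x, y, z in rad, then the finger opening in m, from 0 to 0.0854. A call has 1 to 5 rows; each row is the pose to reach, as a shift and turn from the pose commanded when the call began, along the tool's axes at that moment; what a row does not reach only later rows make up. A row lasts 1/8 s, in which the tool goes at most 62.5 mm and 10.7 degrees, less where a joint would pass 70% of its speed; a pose out of reach is approached as far as the arm can. A call with a gripper value outside its range is refused whole. The fingers move at their own pace and stop on an object; the grip force is fixed at half the most. Time passes only in rows, so rows that repeat a pose let the fingers close. It gives the time, the measured TCP pose, the force and the opening at its end, in the units of the state.
- env.read_state(): the state, without advancing time (a new reading comes with each control period).
- eyes.grab_frame(name): name is "scene" or "top" or "wrist"; returns (picture, depth): 384x512x3 uint8, red, green, blue; 384x512 float32, m along the optical axis (not along the pixel's ray), 0 where there is no reading.
- eyes.camera_model(name): a dict with "intrinsics" (3x3 intrinsics, pixels), "rvec" (rotation vector, rad) and "tvec" (3), from world to camera coordinates, as OpenCV has them; the wrist camera has in their place "hand_eye" (4x4, takes a point from camera to tool coordinates, whose origin is the TCP and whose axes are the tool frame's). Camera axes: x right, y down, z forward; pixel columns grow to the right and rows downward; lengths in m; the calibration is good to about 2 mm. A picture is of the moment at which its call begins: read the wrist's pose just before it. camera_model takes no time and is no camera call.
- env.close_job(): hands the job in, once; it reports no verdict.
The state is a dict: "clock": time; "q": joint angles; "dq": joint speeds; "joint_torque": joint torques, N m; "position": TCP position; "tool_rot": TCP orientation; "wrist_force": force on the tool from outside, world axes, zero at the start; "torque": the same for the moment, N m; "gripper_width": opening from 0.0 (shut) to 1.0 (fully open).
Only numpy, scipy, OpenCV 4.12 (cv2) and the standard library are available. Lean on these libraries where they do the work, as an engineer would, in place of code of your own. Each camera call takes 0.05 s, during which the arm holds its last target. There are 200 camera calls.

## Task

On the bench a slim brass spacer sleeve stands inside a wide aluminium one. Pull the two apart and stand each upright on the floor of the grey tray for its own size, in the free part of the row in front of the sample sleeve that is fixed at the tray's far end: brass in the narrow tray with the brass sample, aluminium in the wide tray with the aluminium sample.

Things in the scene. Friction and masses are not known exactly. Their poses are not given: they have to be found in the camera images.
- small_sleeve_center (a point): Centre (half-way up) of the loose small sleeve: a plain brass tube, open at both ends, 36 mm outside diameter, 120 mm long, wall 4 mm, 0.15 to 0.31 kg. It starts upright on the bench loosely inside the large sleeve, about 7 mm free all round, and stands 50 mm proud of it; that proud part is where it can be gripped. z axis along the tube.
- large_sleeve_center (a point): Centre (half-way up) of the loose large sleeve: a plain aluminium tube, open at both ends, 58 mm outside diameter, 50 mm bore, 70 mm long, 0.1 to 0.2 kg. It starts upright on the bench round the small sleeve. z axis along the tube.
- small_tray: Fixed grey tray of the small row, narrow: lane 54 mm wide (along the tray's y) and 220 mm long (along the tray's x, which points away from the robot), lane floor 19 mm above the bench, rim 31 mm above the bench, wall 4 mm. Origin: centre of its underside, on the bench. A 120 mm tall brass sample sleeve is fixed in it, 70 mm beyond the origin (x = +70 mm); the rest of the lane, from x = -110 to +50 mm, is free. The trays may change places.
- large_tray: Fixed grey tray of the large row, wide: lane 80 mm wide (along the tray's y) and 220 mm long (along the tray's x, which points away from the robot), lane floor 19 mm above the bench, rim 31 mm above the bench, wall 4 mm. Origin: centre of its underside, on the bench. A 70 mm tall aluminium sample sleeve is fixed in it, 70 mm beyond the origin (x = +70 mm); the rest of the lane, from x = -110 to +40 mm, is free. The trays may change places.

How it is judged:
By the outcome, as a careful person would: the job done as asked, in the order asked, and still so for the second after the job is handed in, with the robot touching nothing.
It also fails if it takes over 61 s, if anything falls off the work surface, if the arm or the gripper's body presses on something with over 40 N, if the wrist force passes 120 N, or if a joint passes its speed limit or range.

## Working session

There is one attempt and no reset: what is moved stays moved. The work goes in short steps, Python scripts to look and compute and a tool call to move; the robot and the scene stay as the last step left them, time stands still between calls to the robot, and variables do not carry over. Pictures are saved under pics/ and viewed, about 8 in all and at most 12, crops included, and the job is handed in when it is done.

Besides the shell and the picture viewer there is one more tool, called after "Call:" as name(argument=value, ...) on one line, values as JSON. step_arm: Moves the arm, as the interface text tells. Its arguments: {"type":"object","properties":{"commands":{"type":"string"}},"required":["commands"]}

```bash
ls; mkdir -p pics
python3 - <<'E'
from bench import env, eyes
import cv2, numpy as np
s=env.read_state(); print(s)
for n in ("scene","top"):
    p,d=eyes.grab_frame(n); cv2.imwrite(f"pics/{n}0.png",p[:,:,::-1]); np.savez(f"pics/{n}0.npz",p=p,d=d); print(n,eyes.camera_model(n))
print(eyes.camera_model("wrist"))
a=cv2.imread("pics/scene0.png");b=cv2.imread("pics/top0.png")
cv2.imwrite("pics/a0.png",cv2.resize(np.vstack([a,b]),(450,600)) if 0 else cv2.resize(np.hstack([a,b]),(800,300)))
E
```

```text
pics
{'clock': 0.0, 'q': array([ 1.30211944e+00,  2.64763764e-01,  1.60538152e+00, -2.84431377e-05,
        1.27372422e+00, -3.68980566e-02]), 'dq': array([-6.15496604e-04,  5.96730174e-05, -3.11481087e-04,  1.70195738e-03,
        8.36437017e-04, -2.79612094e-04]), 'joint_torque': array([-3.17482634e-03, -5.15098608e+01, -3.67318225e+01, -2.70835171e-04,
        1.26529281e-02,  1.29362505e-06]), 'position': array([0.15488029, 0.65628521, 0.25495077]), 'tool_rot': array([[ 9.73261225e-01, -5.78181769e-04,  2.29700358e-01],
       [-2.29701079e-01, -2.20238204e-03,  9.73258734e-01],
       [-5.68325129e-05, -9.99997408e-01, -2.27630202e-03]]), 'wrist_force': array([-0.07634139,  0.16739555, -0.14283597]), 'torque': array([-0.01066421,  0.04585812,  0.00750625]), 'gripper_width': 0.9980997074900072}
scene {'intrinsics': array([[475.11871964,   0.        , 248.36704614],
       [  0.        , 475.11871964, 198.3740998 ],
       [  0.        ,   0.        ,   1.        ]]), 'rvec': array([ 2.1399354 , -0.62215656,  0.29778728]), 'tvec': array([-0.47678991,  0.20052633,  1.0039776 ])}
top {'intrinsics': array([[374.78510343,   0.        , 252.18598461],
       [  0.        , 374.78510343, 185.02199897],
       [  0.        ,   0.        ,   1.        ]]), 'rvec': array([ 2.17950988, -2.16466564,  0.11553994]), 'tvec': array([-0.08725852,  0.52060783,  0.95919469])}
{'intrinsics': array([[269.71750233,   0.        , 255.16455501],
       [  0.        , 269.71750233, 193.35825766],
       [  0.        ,   0.        ,   1.        ]]), 'hand_eye': array([[-2.60881159e-04,  9.57264755e-01,  2.89212932e-01,
        -7.40355637e-02],
       [ 4.70447409e-04, -2.89212793e-01,  9.57264717e-01,
        -1.17621016e-01],
       [ 9.99999855e-01,  3.85791803e-04, -3.74892555e-04,
         1.08460292e-03],
       [ 0.00000000e+00,  0.00000000e+00,  0.00000000e+00,
         1.00000000e+00]])}
```

View pics/top0.png

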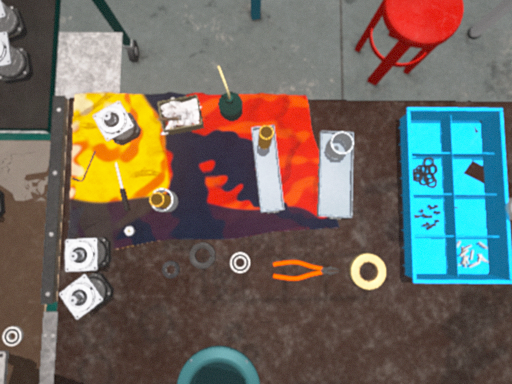

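View pics/scene0.png

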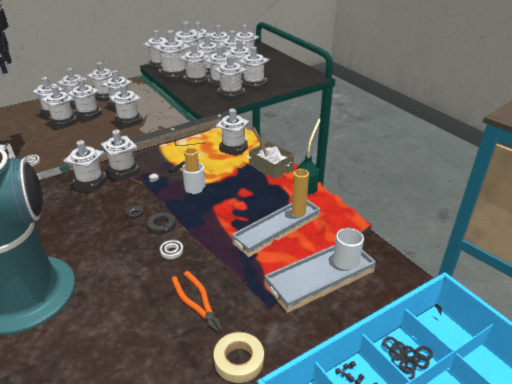

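Top view: the loose pair is at about (162,200), the narrow tray with brass sample at about (267,170), and the wide tray with aluminium sample at about (337,175). The scene view agrees: pair at (193,172), trays to its right.

```bash
cat > h.py <<'E'
import numpy as np, cv2
from bench import env, eyes
def cam(n):
    c=eyes.camera_model(n); return c["intrinsics"],cv2.Rodrigues(c["rvec"])[0],c["tvec"]
def cloud(K,R,t,d):          # world points, HxWx3
    v,u=np.mgrid[:d.shape[0],:d.shape[1]]
    P=np.stack([(u-K[0,2])/K[0,0]*d,(v-K[1,2])/K[1,1]*d,d],-1)
    return (P-t)@R
def wristpose(s):
    H=eyes.camera_model("wrist")["hand_eye"]; T=np.eye(4); T[:3,:3]=s["tool_rot"]; T[:3,3]=s["position"]
    W=np.linalg.inv(T@H); return eyes.camera_model("wrist")["intrinsics"],W[:3,:3],W[:3,3]
def circ(p): # algebraic circle fit
    A=np.c_[2*p,np.ones(len(p))]; x=np.linalg.lstsq(A,(p**2).sum(1),rcond=None)[0]
    return x[:2],np.sqrt(x[2]+x[:2]@x[:2])
E
python3 - <<'E'
from h import *
z=np.load("pics/top0.npz");d=z["d"];W=cloud(*cam("top"),d)
print("bench z",np.median(W[280:330,280:330,2]))
for nm,(u0,u1,v0,v1) in dict(pair=(140,185,180,220),small=(245,290,115,220),large=(312,362,120,225)).items():
    P=W[v0:v1,u0:u1].reshape(-1,3);P=P[d[v0:v1,u0:u1].ravel()>0]
    for lo,hi in ((.108,.13),(.06,.08),(.024,.04),(.012,.024)):
        Q=P[(P[:,2]>lo)&(P[:,2]<hi)]
        if len(Q)>5: print(nm,lo,len(Q),"z",np.median(Q[:,2]).round(4),"c",((Q.min(0)+Q.max(0))/2).round(4),"ext",np.ptp(Q,0).round(4))
    if nm!="pair":
        Q=P[(P[:,2]>.012)&(P[:,2]<.036)]
        (c,wh,a)=cv2.minAreaRect(Q[:,:2].astype(np.float32)); print(nm,"rect",c,wh,a)
        # pixel outline on the rim plane comes from depth
z=np.load("pics/scene0.npz");d=z["d"];W=cloud(*cam("scene"),d)
for nm,(u0,u1,v0,v1) in dict(pair=(175,212,140,198),small=(225,325,160,260),large=(260,380,220,310)).items():
    P=W[v0:v1,u0:u1].reshape(-1,3);P=P[d[v0:v1,u0:u1].ravel()>0]
    for lo,hi in ((.112,.13),(.063,.077),(.024,.04),(.012,.024)):
        Q=P[(P[:,2]>lo)&(P[:,2]<hi)]
        if len(Q)>5: print("S",nm,lo,len(Q),"z",np.median(Q[:,2]).round(4),"c",((Q.min(0)+Q.max(0))/2).round(4),"ext",np.ptp(Q,0).round(4))
    if nm!="pair":
        Q=P[(P[:,2]>.012)&(P[:,2]<.036)]
        print(nm,"rect",cv2.minAreaRect(Q[:,:2].astype(np.float32)))
E
```

```text
bench z -0.00024411942724145784
pair 0.108 77 z 0.1174 c [0.4748 0.1424 0.115 ] ext [0.0332 0.0342 0.0138]
pair 0.06 132 z 0.0682 c [0.4777 0.1408 0.07  ] ext [0.0553 0.0518 0.0198]
pair 0.024 65 z 0.0326 c [0.4775 0.1376 0.0322] ext [0.0526 0.0464 0.0155]
pair 0.012 46 z 0.0153 c [0.492  0.1522 0.018 ] ext [0.0802 0.1105 0.0117]
small 0.108 59 z 0.1185 c [ 0.6347 -0.1147  0.1191] ext [0.0336 0.0318 0.0217]
small 0.06 42 z 0.071 c [ 0.6343 -0.1151  0.0699] ext [0.0335 0.0305 0.0189]
small 0.024 362 z 0.0294 c [ 0.5653 -0.1246  0.0317] ext [0.2345 0.0849 0.0147]
small 0.012 1592 z 0.0177 c [ 0.5828 -0.1236  0.0179] ext [0.264  0.1178 0.0118]
small rect (0.5815675258636475, -0.12366758286952972) (0.11702320724725723, 0.2669146656990051) 89.66458892822266
large 0.06 109 z 0.0706 c [ 0.6212 -0.3063  0.0701] ext [0.0558 0.0549 0.0191]
large 0.024 487 z 0.0296 c [ 0.5517 -0.3037  0.0318] ext [0.2312 0.0947 0.0156]
large 0.012 2161 z 0.018 c [ 0.5514 -0.3011  0.018 ] ext [0.2304 0.0955 0.0119]
large rect (0.5510775446891785, -0.30216097831726074) (0.0941910520195961, 0.2308717519044876) 87.
[... 437 characters left out ...]
[ 0.6882 -0.0717  0.0701] ext [0.1387 0.1319 0.0137]
S small 0.024 974 z 0.0299 c [ 0.6006 -0.0605  0.0319] ext [0.306  0.4136 0.0158]
S small 0.012 2386 z 0.0179 c [ 0.6101 -0.0468  0.018 ] ext [0.3223 0.4619 0.012 ]
small rect ((0.6080927848815918, -0.054354965686798096), (0.4270562529563904, 0.25666067004203796), 57.23788833618164)
S large 0.063 243 z 0.07 c [ 0.6225 -0.308   0.07  ] ext [0.0583 0.0577 0.0139]
S large 0.024 1073 z 0.0297 c [ 0.5518 -0.2257  0.032 ] ext [0.2329 0.2553 0.0159]
S large 0.012 3086 z 0.0194 c [ 0.5556 -0.2255  0.018 ] ext [0.2412 0.2582 0.012 ]
large rect ((0.5562540888786316, -0.22443383932113647), (0.25521591305732727, 0.23391316831111908), 87.1432113647461)
```

Run:
```python
from h import *
z=np.load("pics/top0.npz");d=z["d"];p=z["p"];W=cloud(*cam("top"),d)
sat=cv2.cvtColor(p,cv2.COLOR_RGB2HSV)[...,1]
m=((W[...,2]>.013)&(W[...,2]<.036)&(sat<70)).astype(np.uint8)
n,l,st,c=cv2.connectedComponentsWithStats(m)
for i in range(1,n):
    x,y,w,h,a=st[i]
    if a>600 and 240<c[i][0]<365:
        Q=W[l==i][:,:2].astype(np.float32); r=cv2.minAreaRect(Q); print(st[i],r)
        print(cv2.boxPoints(r))
        # width-centre line by x slices
        xs=np.arange(Q[:,0].min()+.01,Q[:,0].min()+.15,.01)
        ys=[(lambda q:(q.min()+q.max())/2)(Q[abs(Q[:,0]-x)<.006][:,1]) for x in xs]
        ww=[np.ptp(Q[abs(Q[:,0]-x)<.006][:,1]) for x in xs]
        print("line",np.polyfit(xs,ys,1),np.median(ww),"xmin",Q[:,0].min())
for nm,(u0,u1,v0,v1),lo,hi in (("brass sample",(245,290,115,220),.132,.145),("pair brass top",(140,185,180,220),.115,.125),("pair alu",(140,185,180,220),.066,.074),("alu sample",(312,362,120,225),.084,.094)):
    P=W[v0:v1,u0:u1].reshape(-1,3);Q=P[(P[:,2]>lo)&(P[:,2]<hi)]
    print(nm,len(Q),cv2.minEnclosingCircle(Q[:,:2].astype(np.float32)),circ(Q[:,:2]))
```

```text
[ 252  125   33   89 1725] ((0.5637724995613098, -0.1208401620388031), (0.2317109853029251, 0.06738138198852539), 6.908806324005127)
[[ 0.4447056  -0.1013303 ]
 [ 0.45281088 -0.16822241]
 [ 0.6828394  -0.14035003]
 [ 0.6747341  -0.07345791]]
line [ 0.13389943 -0.19838252] 0.060511038 xmin 0.44809696
[ 318  131   36   88 2402] ((0.5508974194526672, -0.30478107929229736), (0.08914225548505783, 0.230621337890625), 87.9261245727539)
[[ 0.43404934 -0.34515014]
 [ 0.6645196  -0.35349587]
 [ 0.6677455  -0.26441202]
 [ 0.43727523 -0.2560663 ]]
line [-0.03260296 -0.28589994] 0.08699942 xmin 0.43606198
brass sample 62 ((0.6356731057167053, -0.11546079069375992), 0.017938856035470963) (array([ 0.63520034, -0.1156413 ]), np.float64(0.016326673545437896))
pair brass top 54 ((0.4756651818752289, 0.14296633005142212), 0.01778501085937023) (array([0.47573295, 0.14297847]), np.float64(0.016155370443407896))
pair alu 85 ((0.4777682423591614, 0.14277155697345734), 0.0288797989487648) (array([0.47812258, 0.14128551]), np.float64(0.024600638423767876))
alu sample 102 ((0.6223031878471375, -0.306475967168808), 0.02906547300517559) (array([ 0.62218607, -0.30703762]), np.float64(0.027172153033003795))
```

Call:
step_arm(commands="0.041 0 -0.042 0 -0.048 0 0.0854; 0.082 0 -0.084 0 -0.096 0 0.0854; 0.123 0 -0.126 0 -0.144 0 0.0854; 0.164 0 -0.168 0 -0.192 0 0.0854; 0.205 0 -0.21 0 -0.232 0 0.0854")

```text
clock: 0.72
position: [0.3068, 0.4036, 0.2558]
tool_rot: [[1.0, -0.0, -0.002], [0.002, -0.001, 1.0], [-0.0, -1.0, -0.001]]
wrist_force: [0.6, 0.3, -0.3]
gripper_width: 0.999
```

Call:
step_arm(commands="0.034 0 -0.052 0 0 0 0.0854; 0.067 0 -0.104 0 0 0 0.0854; 0.1 0 -0.156 0 0 0 0.0854; 0.135 0 -0.208 0 0 0 0.0854; 0.169 0 -0.261 0 0 0 0.0854")

```text
clock: 1.35
position: [0.4756, 0.1432, 0.2561]
tool_rot: [[1.0, 0.0, -0.0], [0.0, 0.0, 1.0], [0.0, -1.0, 0.0]]
wrist_force: [0.3, 0.5, -0.4]
gripper_width: 1.001
```

Call:
step_arm(commands="0 0 0 0 0 0 0.0854; 0 0.02 0 0 0 0 0.0854; 0 0.02 0 0 0 0 0.0854")

```text
clock: 1.72
position: [0.4731, 0.1453, 0.2343]
tool_rot: [[1.0, -0.004, -0.001], [0.001, -0.001, 1.0], [-0.004, -1.0, -0.001]]
wrist_force: [-0.9, -0.7, -0.5]
gripper_width: 0.999
```

Run:
```python
from h import *
s=env.read_state();p,d=eyes.grab_frame("wrist");print(s["position"],s["tool_rot"].round(3).tolist())
cv2.imwrite("pics/w1.png",p[:,:,::-1]);W=cloud(*wristpose(s),d)
near=np.hypot(W[...,0]-.476,W[...,1]-.142)<.045
for lo,hi in((.114,.127),(.064,.076)):
    Q=W[near&(W[...,2]>lo)&(W[...,2]<hi)&(d>0)]
    print(lo,len(Q),Q[:,2].mean(),cv2.minEnclosingCircle(Q[:,:2].astype(np.float32)),circ(Q[:,:2]))
```

```text
[0.47313258 0.14530493 0.23427773] [[1.0, -0.004, -0.001], [0.001, -0.001, 1.0], [-0.004, -1.0, -0.001]]
0.114 448 0.11905258024223273 ((0.4767913520336151, 0.14556390047073364), 0.018167629837989807) (array([0.47643368, 0.14556444]), np.float64(0.016202495738047145))
0.064 518 0.06957987128381728 ((0.47871169447898865, 0.14605869352817535), 0.02882731333374977) (array([0.47551866, 0.14611234]), np.float64(0.023408644350941563))
```

View pics/w1.png

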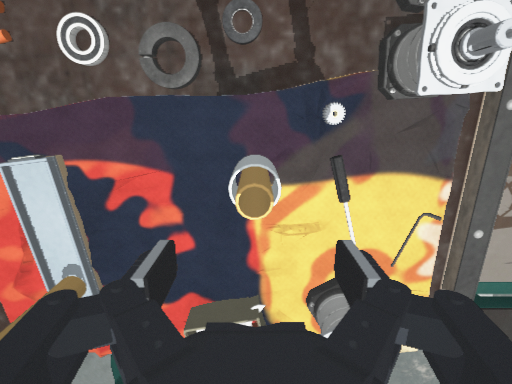

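The wrist view shows the brass top ring at (254,200), centred between the fingers, and the path down is clear.

Call:
step_arm(commands="0.002 0.04 0 0 0 0 0.075; 0.002 0.08 0 0 0 0 0.075; 0.002 0.105 0 0 0 0 0.075; 0.002 0.11 0 0 0 0 0.075; 0.002 0.11 0 0 0 0 0.075")

```text
clock: 2.4
position: [0.4774, 0.1457, 0.1272]
tool_rot: [[1.0, 0.001, -0.001], [0.001, 0.0, 1.0], [0.001, -1.0, 0.0]]
wrist_force: [-0.5, -0.5, -0.0]
gripper_width: 0.877
```

Call:
step_arm(commands="0 0.02 0 0 0 0 0.075; 0 0.023 0 0 0 0 0.06; 0 0.023 0 0 0 0 0.045; 0 0.023 0 0 0 0 0.02; 0 0.023 0 0 0 0 0.02")

```text
clock: 3.02
position: [0.4781, 0.1451, 0.1047]
tool_rot: [[1.0, 0.002, -0.0], [0.0, 0.0, 1.0], [0.002, -1.0, 0.0]]
wrist_force: [-1.0, -1.4, 6.2]
gripper_width: 0.375
```

Call:
step_arm(commands="0 0 0 0 0 0 0.02; 0 0 0 0 0 0 0.02; 0 -0.005 0 0 0 0 0.02; 0 -0.015 0 0 0 0 0.02; 0 -0.015 0 0 0 0 0.02")

```text
clock: 3.65
position: [0.4777, 0.1453, 0.1192]
tool_rot: [[1.0, 0.002, -0.0], [0.0, 0.001, 1.0], [0.002, -1.0, 0.001]]
wrist_force: [-0.8, 0.4, -3.2]
gripper_width: 0.377
```

Call:
step_arm(commands="0 -0.03 0 0 0 0 0.02; 0 -0.06 0 0 0 0 0.02; 0 -0.09 0 0 0 0 0.02; 0 -0.115 0 0 0 0 0.02; 0 -0.115 0 0 0 0 0.02")

```text
clock: 4.28
position: [0.4786, 0.1455, 0.2355]
tool_rot: [[1.0, 0.005, -0.0], [0.0, 0.001, 1.0], [0.005, -1.0, 0.001]]
wrist_force: [-0.3, 0.2, -2.8]
gripper_width: 0.378
```

Run:
```python
from h import *
s=env.read_state();print(s["position"],s["gripper_width"])
p,d=eyes.grab_frame("wrist");q,e=eyes.grab_frame("scene")
cv2.imwrite("pics/w2.png",np.hstack([p[:,:,::-1],cv2.resize(q[90:250,130:290,::-1],(288,384),interpolation=cv2.INTER_LINEAR)]))
W=cloud(*cam("scene"),e)
hsv=cv2.cvtColor(q,cv2.COLOR_RGB2HSV)
m=(np.hypot(W[...,0]-.478,W[...,1]-.145)<.035)&(e>0)
Q=W[m&(W[...,2]<.08)&(W[...,2]>.06)];print("alu",len(Q),((Q.min(0)+Q.max(0))/2).round(4),np.ptp(Q,0).round(3))
Q=W[m&(W[...,2]>.085)&(hsv[...,1]>90)];print("brass",len(Q),Q.min(0),Q.max(0))
for h in np.arange(Q[:,2].min(),Q[:,2].max(),.015):
    r=Q[abs(Q[:,2]-h)<.008];
    if len(r): print(round(h,3),len(r),r.mean(0).round(4))
```

```text
[0.47856586 0.14547752 0.23548346] 0.37828402378526943
alu 160 [0.4794 0.1438 0.067 ] [0.058 0.062 0.014]
brass 763 [0.44327276 0.11020068 0.12967687] [0.50137907 0.16279544 0.50008287]
0.13 36 [0.4707 0.1327 0.1343]
0.145 72 [0.4717 0.1315 0.1445]
0.16 84 [0.4708 0.1319 0.1596]
0.175 76 [0.4718 0.1316 0.1754]
0.19 81 [0.4715 0.1322 0.1895]
0.205 64 [0.4689 0.1326 0.204 ]
0.22 36 [0.4622 0.1366 0.2193]
0.235 45 [0.4646 0.1409 0.235 ]
0.25 46 [0.4675 0.1458 0.2466]
0.265 1 [0.4662 0.1285 0.2636]
0.415 23 [0.4665 0.1186 0.419 ]
0.43 57 [0.469  0.1173 0.4293]
0.445 39 [0.4657 0.1182 0.4458]
0.46 44 [0.4674 0.1171 0.4592]
0.475 54 [0.4686 0.1167 0.4746]
0.49 47 [0.4685 0.1173 0.4896]
```

View pics/w2.png

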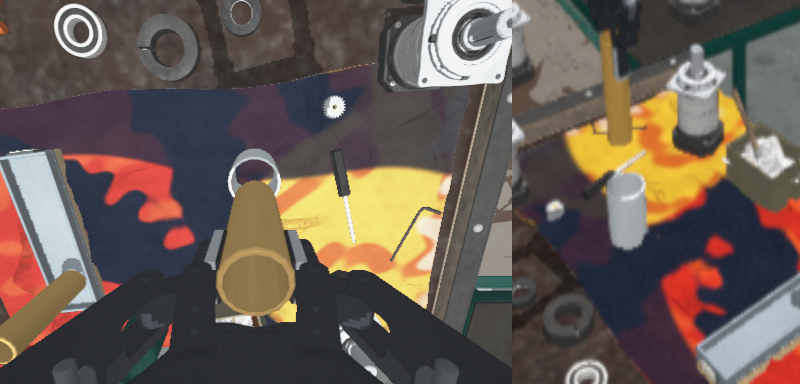

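The wrist view shows brass held upright between the fingers, with its top ring at (255,283). The scene crop shows the aluminium still standing at (627,210), with the brass clear above it.

Call:
step_arm(commands="0.003 0 -0.02 0 0 0 0.02; 0.01 0 -0.05 0 0 0 0.02; 0.017 0 -0.09 0 0 0 0.02; 0.024 0 -0.13 0 0 0 0.02; 0.032 0 -0.17 0 0 0 0.02")

```text
clock: 5.0
position: [0.5079, -0.026, 0.2308]
tool_rot: [[1.0, -0.004, -0.0], [0.0, 0.0, 1.0], [-0.004, -1.0, 0.0]]
wrist_force: [0.5, 0.0, -2.2]
gripper_width: 0.372
```

Call:
step_arm(commands="0.008 0.01 -0.035 0 0 0 0.02; 0.015 0.03 -0.07 0 0 0 0.02; 0.02 0.05 -0.095 0 0 0 0.02; 0.02 0.055 -0.103 0 0 0 0.02; 0.02 0.055 -0.103 0 0 0 0.02")

```text
clock: 5.62
position: [0.5279, -0.1277, 0.1766]
tool_rot: [[1.0, -0.003, 0.001], [-0.001, 0.001, 1.0], [-0.003, -1.0, 0.001]]
wrist_force: [0.2, -0.2, -1.5]
gripper_width: 0.376
```

Run:
```python
from h import *
s=env.read_state();print(s["position"],s["gripper_width"])
p,d=eyes.grab_frame("wrist");q,e=eyes.grab_frame("scene");r,f=eyes.grab_frame("top")
cv2.imwrite("pics/w3.png",np.hstack([p[:,:,::-1],cv2.resize(q[140:300,220:340,::-1],(288,384))]))
W=cloud(*wristpose(s),d); hsv=cv2.cvtColor(p,cv2.COLOR_RGB2HSV)
c=s["position"]
m=(np.hypot(W[...,0]-c[0],W[...,1]-c[1])<.03)&(d>0)&(hsv[...,1]>90)
Q=W[m&(abs(W[...,2]-(c[2]+.015))<.006)];print("top ring",len(Q),Q[:,2].max(),cv2.minEnclosingCircle(Q[:,:2].astype(np.float32)))
# tray rims from wrist: at x slice
m=(W[...,2]>.026)&(W[...,2]<.036)&(hsv[...,1]<70)&(d>0)
for x in (.47,.48,.49,.5,.51,.52):
    y=np.sort(W[m&(abs(W[...,0]-x)<.004)][:,1]);y=y[(y>-.2)&(y<-.06)]
    if len(y): print(x,y[y<-.13].mean() if (y<-.13).any() else None,y[y>-.13].mean() if (y>-.13).any() else None,y.min(),y.max())
```

```text
[ 0.52793401 -0.12771349  0.17662596] 0.376043668093002
top ring 2262 0.19513328976994804 ((0.5270876884460449, -0.1277984380722046), 0.019306564703583717)
0.47 -0.16214499089661913 -0.10422792245575604 -0.1646403870168052 -0.10168208969854965
0.48 -0.16082426769447095 -0.10315037449678732 -0.16329423013530137 -0.10139917596796297
0.49 -0.15972153598545297 -0.10186227760705113 -0.16184855610021867 -0.10018853360166458
0.5 -0.15852142828716936 -0.10062315776489994 -0.1612433286201909 -0.0989488608001177
0.51 -0.15726559570240134 -0.09939553359171556 -0.1595966525403552 -0.09766287344393966
0.52 -0.15617934444180395 -0.09825231460983008 -0.1587106431821917 -0.09632419955541335
```

View pics/w3.png

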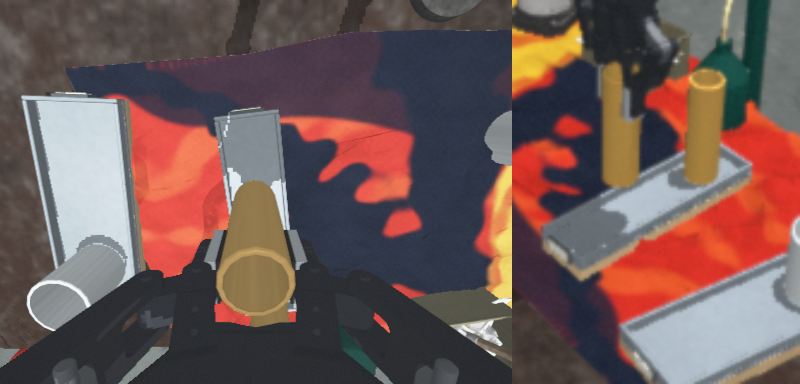

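Brass is over the lane with about 9 mm clearance each side; the measured lane centre at this x is y≈-0.126.

Call:
step_arm(commands="0 0.015 0.001 0 0 0 0.02; 0 0.03 0.0015 0 0 0 0.02; 0 0.042 0.0015 0 0 0 0.02; 0 0.047 0.0015 0 0 0 0.02; 0 0.047 0.0015 0 0 0 0.02")

```text
clock: 6.4
position: [0.5287, -0.1263, 0.1306]
tool_rot: [[1.0, -0.001, -0.0], [0.0, 0.0, 1.0], [-0.001, -1.0, 0.0]]
wrist_force: [-0.7, -1.0, -3.2]
gripper_width: 0.373
```

Call:
step_arm(commands="0 0.003 0 0 0 0 0.02; 0 0.005 0 0 0 0 0.02; 0 0.006 0 0 0 0 0.02; 0 0.006 0 0 0 0 0.02")

```text
clock: 6.9
position: [0.5291, -0.1265, 0.1253]
tool_rot: [[1.0, 0.0, -0.0], [0.0, -0.0, 1.0], [0.0, -1.0, -0.0]]
wrist_force: [-0.1, -0.0, -3.5]
gripper_width: 0.378
```

Call:
step_arm(commands="0 0.001 0 0 0 0 0.02; 0 0.002 0 0 0 0 0.02; 0 0.002 0 0 0 0 0.02")

```text
clock: 7.28
position: [0.5294, -0.1265, 0.1238]
tool_rot: [[1.0, 0.001, -0.0], [0.0, -0.0, 1.0], [0.001, -1.0, -0.0]]
wrist_force: [-1.9, 0.4, 1.5]
gripper_width: 0.379
```

Contact (the force turned positive). Releasing slowly.

Call:
step_arm(commands="0 0 0 0 0 0 0.036; 0 0 0 0 0 0 0.042; 0 0 0 0 0 0 0.05; 0 0 0 0 0 0 0.056; 0 0 0 0 0 0 0.06")

```text
clock: 7.9
position: [0.5291, -0.1264, 0.1233]
tool_rot: [[1.0, -0.0, -0.0], [0.0, -0.0, 1.0], [-0.0, -1.0, -0.0]]
wrist_force: [0.3, -0.3, 1.1]
gripper_width: 0.699
```

Call:
step_arm(commands="0 -0.005 0 0 0 0 0.06; 0 -0.02 0 0 0 0 0.06; 0 -0.05 0 0 0 0 0.06; 0 -0.09 0 0 0 0 0.06; 0 -0.11 0 0 0 0 0.0854")

```text
clock: 8.52
position: [0.5306, -0.1269, 0.2375]
tool_rot: [[1.0, 0.005, -0.0], [0.0, -0.001, 1.0], [0.005, -1.0, -0.001]]
wrist_force: [-0.1, 0.1, -0.1]
gripper_width: 0.891
```

Call:
step_arm(commands="-0.01 0 0.055 0 0 0 0.0854; -0.02 0 0.11 0 0 0 0.0854; -0.03 0 0.165 0 0 0 0.0854; -0.04 0 0.22 0 0 0 0.0854; -0.05 0 0.272 0 0 0 0.0854")

```text
clock: 9.15
position: [0.4789, 0.1474, 0.235]
tool_rot: [[1.0, 0.002, -0.0], [0.0, 0.001, 1.0], [0.002, -1.0, 0.001]]
wrist_force: [1.1, 0.2, 0.9]
gripper_width: 1.001
```

Call:
step_arm(commands="0 0 0 0 0 0 0.0854; 0 0.02 0 0 0 0 0.0854; 0 0.03 0 0 0 0 0.0854; 0 0.03 0 0 0 0 0.0854")

```text
clock: 9.65
position: [0.4786, 0.1446, 0.2027]
tool_rot: [[1.0, -0.002, 0.001], [-0.001, -0.001, 1.0], [-0.002, -1.0, -0.001]]
wrist_force: [-1.1, 0.6, 0.4]
gripper_width: 1.003
```

Run:
```python
from h import *
s=env.read_state();print(s["position"],s["gripper_width"])
p,d=eyes.grab_frame("wrist");q,e=eyes.grab_frame("scene")
cv2.imwrite("pics/w4.png",np.hstack([p[:,:,::-1],cv2.resize(q[140:300,220:340,::-1],(288,384))]))
W=cloud(*wristpose(s),d)
m=(np.hypot(W[...,0]-.478,W[...,1]-.145)<.04)&(d>0)&(W[...,2]>.064)&(W[...,2]<.076)
Q=W[m];print("alu",len(Q),Q[:,2].mean(),cv2.minEnclosingCircle(Q[:,:2].astype(np.float32)))
W=cloud(*cam("scene"),e)
m=(np.hypot(W[...,0]-.5285,W[...,1]+.1265)<.03)&(e>0)
print("brass top",W[m][:,2].max())
for h in (.04,.07,.1,.13):
    Q=W[m&(abs(W[...,2]-h)<.01)];print(h,Q.mean(0).round(4))
```

```text
[0.47860982 0.14456269 0.20266415] 1.0027896326932466
alu 656 0.06902873388632405 ((0.4790824353694916, 0.14578767120838165), 0.029047753661870956)
brass top 0.14218679244681873
0.04 [ 0.5214 -0.1376  0.0396]
0.07 [ 0.521  -0.1393  0.0701]
0.1 [ 0.5213 -0.1395  0.0999]
0.13 [ 0.5276 -0.1303  0.1306]
```

View pics/w4.png

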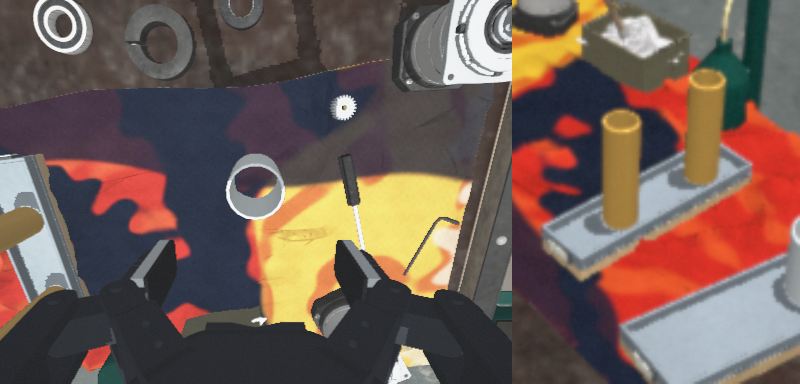

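Brass stands upright in the narrow tray (scene crop 620,170). The aluminium ring is at (256,187) in the wrist view, centred between the jaws.

Call:
step_arm(commands="0 0.03 0.001 0 0 0 0.0854; 0 0.07 0.001 0 0 0 0.0854; 0 0.11 0.001 0 0 0 0.0854; 0 0.13 0.001 0 0 0 0.0854; 0 0.138 0.001 0 0 0 0.0854")

```text
clock: 10.38
position: [0.4788, 0.1461, 0.0645]
tool_rot: [[1.0, -0.001, 0.0], [-0.0, -0.0, 1.0], [-0.001, -1.0, -0.0]]
wrist_force: [-0.6, 0.0, 0.7]
gripper_width: 1.0
```

Call:
step_arm(commands="0 0.003 0 0 0 0 0.0854; 0 0.003 0 0 0 0 0.07; 0 0.003 0 0 0 0 0.06; 0 0.003 0 0 0 0 0.04; 0 0.003 0 0 0 0 0.04")

```text
clock: 11.0
position: [0.4802, 0.1468, 0.0636]
tool_rot: [[1.0, 0.002, -0.0], [0.0, 0.0, 1.0], [0.002, -1.0, 0.0]]
wrist_force: [-0.2, -1.0, 6.5]
gripper_width: 0.621
```

Call:
step_arm(commands="0 0 0 0 0 0 0.04; 0 0 0 0 0 0 0.04; 0 0 0 0 0 0 0.04")

```text
clock: 11.38
position: [0.4802, 0.1468, 0.0636]
tool_rot: [[1.0, 0.002, -0.0], [0.0, 0.0, 1.0], [0.002, -1.0, 0.0]]
wrist_force: [-0.4, -1.3, 5.0]
gripper_width: 0.627
```

Call:
step_arm(commands="0 -0.008 0 0 0 0 0.04; 0 -0.03 0 0 0 0 0.04; 0 -0.07 0 0 0 0 0.04; 0 -0.12 0 0 0 0 0.04; 0 -0.16 0 0 0 0 0.04")

```text
clock: 12.0
position: [0.4788, 0.1466, 0.2241]
tool_rot: [[1.0, 0.0, -0.0], [0.0, 0.0, 1.0], [0.0, -1.0, 0.0]]
wrist_force: [0.8, 0.4, -1.8]
gripper_width: 0.622
```

Call:
step_arm(commands="0 -0.04 -0.02 0 0 0 0.04; 0 -0.055 -0.05 0 0 0 0.04; 0 -0.055 -0.09 0 0 0 0.04; 0 -0.055 -0.13 0 0 0 0.04; 0 -0.055 -0.17 0 0 0 0.04")

```text
clock: 12.62
position: [0.4784, -0.0244, 0.2771]
tool_rot: [[1.0, -0.001, -0.001], [0.001, 0.0, 1.0], [-0.001, -1.0, 0.0]]
wrist_force: [0.7, 0.3, -2.5]
gripper_width: 0.626
```

Call:
step_arm(commands="0.006 0 -0.045 0 0 0 0.04; 0.015 0 -0.1 0 0 0 0.04; 0.025 0 -0.155 0 0 0 0.04; 0.035 0 -0.21 0 0 0 0.04; 0.043 0 -0.255 0 0 0 0.04")

```text
clock: 13.25
position: [0.5217, -0.2803, 0.2769]
tool_rot: [[1.0, -0.001, 0.001], [-0.001, 0.001, 1.0], [-0.001, -1.0, 0.001]]
wrist_force: [-0.1, -0.0, -1.4]
gripper_width: 0.628
```

Call:
step_arm(commands="0 0.01 -0.017 0 0 0 0.04; 0 0.04 -0.024 0 0 0 0.04; 0 0.08 -0.024 0 0 0 0.04; 0 0.12 -0.024 0 0 0 0.04; 0 0.125 -0.024 0 0 0 0.04")

```text
clock: 13.88
position: [0.5189, -0.2996, 0.1478]
tool_rot: [[1.0, -0.008, -0.001], [0.001, 0.005, 1.0], [-0.008, -1.0, 0.005]]
wrist_force: [0.1, 0.3, -1.7]
gripper_width: 0.628
```

Run:
```python
from h import *
s=env.read_state();print(s["position"],s["gripper_width"])
p,d=eyes.grab_frame("wrist");q,e=eyes.grab_frame("scene")
cv2.imwrite("pics/w5.png",np.hstack([p[:,:,::-1],cv2.resize(q[140:320,230:390,::-1],(288,384))]))
W=cloud(*wristpose(s),d); hsv=cv2.cvtColor(p,cv2.COLOR_RGB2HSV);c=s["position"]
m=(np.hypot(W[...,0]-c[0],W[...,1]-c[1])<.035)&(d>0)
Q=W[m&(abs(W[...,2]-(c[2]+.0064))<.004)];print("top ring",len(Q),cv2.minEnclosingCircle(Q[:,:2].astype(np.float32)))
m=(W[...,2]>.026)&(W[...,2]<.036)&(hsv[...,1]<70)&(d>0)
for x in (.45,.46,.47,.48,.49,.5,.51):
    y=W[m&(abs(W[...,0]-x)<.004)][:,1];y=y[(y>-.4)&(y<-.22)]
    if len(y): print(x,y.min(),y.max(),(y.min()+y.max())/2)
```

```text
[ 0.51892858 -0.29962769  0.14777471] 0.628129985537002
top ring 2872 ((0.5130355954170227, -0.2999386191368103), 0.034046173095703125)
0.45 -0.3420982353497278 -0.2557687576666235 -0.29893349650817563
0.46 -0.34255068752303686 -0.2560791712541922 -0.29931492938861454
0.47 -0.34320402653802534 -0.25651028495736283 -0.2998571557476941
0.48 -0.34382337194882984 -0.2570890924276212 -0.3004562321882255
0.49 -0.3444767084632995 -0.2573190520533081 -0.3008978802583038
0.5 -0.34402773703427403 -0.25747048474388196 -0.30074911088907796
0.51 -0.34443619552518884 -0.25816245251460285 -0.30129932401989584
```

View pics/w5.png

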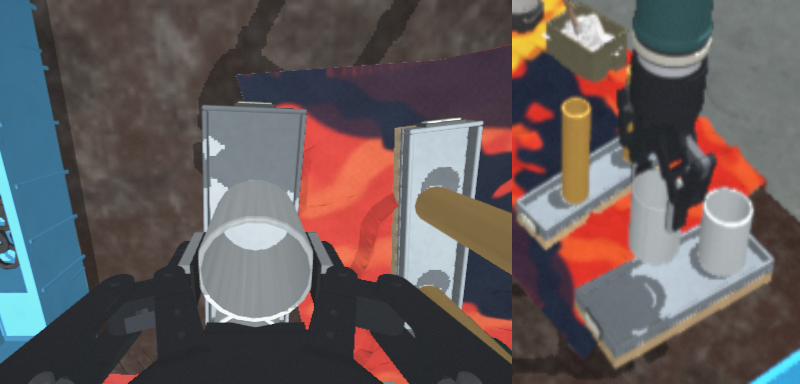

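The aluminium sleeve is upright in the jaws, with its ring at (255,268), above the wide lane and centred within 2 mm of the lane's ±11 mm. Lowering.

Call:
step_arm(commands="0 0.01 0 0 0 0 0.04; 0 0.025 0 0 0 0 0.04; 0 0.043 0 0 0 0 0.04; 0 0.053 0 0 0 0 0.04; 0 0.053 0 0 0 0 0.04")

```text
clock: 14.6
position: [0.5211, -0.3018, 0.0975]
tool_rot: [[1.0, -0.003, -0.0], [0.0, 0.002, 1.0], [-0.003, -1.0, 0.002]]
wrist_force: [0.0, -0.0, -0.6]
gripper_width: 0.623
```

Call:
step_arm(commands="0 0 0 0 0 0 0.04; 0 0.003 0 0 0 0 0.04; 0 0.006 0 0 0 0 0.04; 0 0.006 0 0 0 0 0.04")

```text
clock: 15.1
position: [0.5219, -0.3023, 0.0931]
tool_rot: [[1.0, -0.0, -0.0], [0.0, 0.0, 1.0], [-0.0, -1.0, 0.0]]
wrist_force: [-0.1, 0.0, -0.8]
gripper_width: 0.624
```

Call:
step_arm(commands="0 0.003 0 0 0 0 0.04; 0 0.006 0 0 0 0 0.04; 0 0.009 0 0 0 0 0.04; 0 0.009 0 0 0 0 0.04; 0 0.009 0 0 0 0 0.04")

```text
clock: 15.72
position: [0.5221, -0.3025, 0.0843]
tool_rot: [[1.0, -0.0, -0.0], [0.0, -0.0, 1.0], [-0.0, -1.0, -0.0]]
wrist_force: [0.3, -0.0, -0.6]
gripper_width: 0.621
```

Call:
step_arm(commands="0 0.001 0 0 0 0 0.04; 0 0.002 0 0 0 0 0.04; 0 0.002 0 0 0 0 0.04")

```text
clock: 16.1
position: [0.5223, -0.3025, 0.0827]
tool_rot: [[1.0, 0.0, -0.0], [0.0, -0.0, 1.0], [0.0, -1.0, -0.0]]
wrist_force: [-1.2, -0.5, 2.6]
gripper_width: 0.624
```

Contact. Releasing and retreating.

Call:
step_arm(commands="0 0 0 0 0 0 0.056; 0 0 0 0 0 0 0.062; 0 0 0 0 0 0 0.07; 0 0 0 0 0 0 0.08; 0 0 0 0 0 0 0.0854")

```text
clock: 16.73
position: [0.5221, -0.3025, 0.0823]
tool_rot: [[1.0, 0.0, -0.0], [0.0, -0.0, 1.0], [0.0, -1.0, -0.0]]
wrist_force: [-0.4, -0.0, 0.7]
gripper_width: 0.999
```

Call:
step_arm(commands="0 0 0 0 0 0 0.0854; 0 -0.01 0 0 0 0 0.0854; 0 -0.05 0 0 0 0 0.0854; 0 -0.1 0 0 0 0 0.0854; 0 -0.15 0 0 0 0 0.0854")

```text
clock: 17.35
position: [0.522, -0.3024, 0.2344]
tool_rot: [[1.0, 0.0, -0.0], [0.0, -0.0, 1.0], [0.0, -1.0, -0.0]]
wrist_force: [0.9, -0.5, -0.3]
gripper_width: 1.006
```

Call:
step_arm(commands="-0.03 -0.02 0 0 0 0 0.0854; -0.06 -0.03 0 0 0 0 0.0854; -0.06 -0.03 0 0 0 0 0.0854; -0.06 -0.03 0 0 0 0 0.0854")

```text
clock: 17.85
position: [0.4625, -0.3025, 0.2627]
tool_rot: [[1.0, 0.001, 0.0], [-0.0, -0.0, 1.0], [0.001, -1.0, -0.0]]
wrist_force: [0.6, 0.0, -0.2]
gripper_width: 1.0
```

Run:
```python
from h import *
s=env.read_state();print(s["position"],s["wrist_force"])
q,e=eyes.grab_frame("scene")
cv2.imwrite("pics/s6.png",q[:,:,::-1])
W=cloud(*cam("scene"),e)
for nm,c,hs,top in (("brass",(.5285,-.1265),(.04,.08,.12),.139),("alu",(.522,-.3025),(.04,.06,.075),.089)):
    m=(np.hypot(W[...,0]-c[0],W[...,1]-c[1])<.034)&(e>0)
    Q=W[m&(abs(W[...,2]-top)<.006)]; print(nm,"top",np.median(Q[:,2]),cv2.minEnclosingCircle(Q[:,:2].astype(np.float32)))
    for h in hs: print(h,W[m&(abs(W[...,2]-h)<.006)].mean(0).round(4))
```

```text
[ 0.46245039 -0.30250915  0.26267568] [ 0.6124157   0.01906741 -0.23980349]
brass top 0.13787214664139766 ((0.5248805284500122, -0.12862060964107513), 0.020321281626820564)
0.04 [ 0.5217 -0.1397  0.0394]
0.08 [ 0.5215 -0.1395  0.0799]
0.12 [ 0.5254 -0.1341  0.1208]
alu top 0.08779450579905393 ((0.5210813283920288, -0.303004652261734), 0.030247369781136513)
0.04 [ 0.5106 -0.3135  0.0404]
0.06 [ 0.52   -0.306   0.0603]
0.075 [ 0.5211 -0.3051  0.075 ]
```

View pics/s6.png

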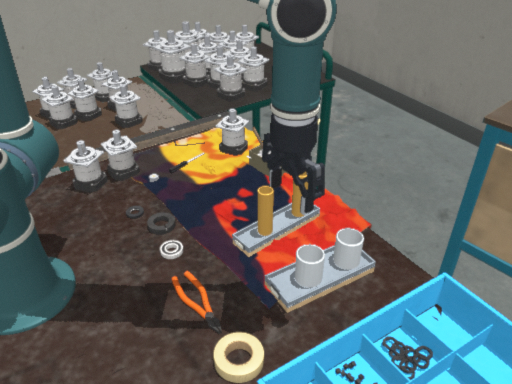

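Both sleeves stand upright in their trays, brass at (265,210) and aluminium at (309,267), and the gripper is clear. Handing in.

```bash
python3 -c "
from bench import env
print(env.close_job())"
```

```text
the job is handed in; nothing more can be done
None
```

I pulled the brass sleeve out of the aluminium one and stood it in the narrow tray, then stood the aluminium sleeve in the wide tray. I handed the job in at about 18 s of the 61 s allowed.

- **Final positions:** the brass stands at about (0.529, -0.126) and the aluminium at about (0.522, -0.302). Each is in the free part of its lane, in front of the sample.
- **Last picture:** both sleeves look upright, with the gripper raised clear of them. Their tops measured 138 mm and 88 mm, against 139 mm and 89 mm expected for sleeves standing on the lane floors.
- **Forces:** no wrist force I read went above about 7 N.
- **Disagreements:**
  - The gripper closed to about 32 mm on the 36 mm brass sleeve and about 53 mm on the 58 mm aluminium one. Both grips held.
  - Camera positions differed by 2 to 4 mm, which is inside the roughly 9 mm and 11 mm of side clearance in the lanes.

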